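# Brace and open the storage canister

## Robot

A 6-joint arm with a two-finger parallel gripper is mounted at the origin on the work surface. World frame = base frame: x ahead of the robot, y to its left, z up, the work surface at z = 0. Lengths are in m, angles in rad, forces in N, time in s.
With the tool pointing down it reaches from about 0.4 to 0.825 m from the base axis. Payload 7 kg.
Tool frame: the origin (TCP) lies midway between the tips of the shut fingers; the grasp point (between the pads) lies 19 mm behind it (grip_point_offset is the distance from the TCP to the grasp point, in m); z points along the fingers, y is the line along which they close (so a half turn about z gives the same grasp; the last joint's range is limited). The gripper opens to 88 mm and grips with 3 to 60 N. Pads are 19 mm wide; open, the fingers measure 130 mm over their backs; the gripper's body (78 mm by 193 mm) begins 47 mm behind the grasp point.
Start: joints at [-0.993, 0.359, 0.012, 0, -1.224, -0.288], TCP at [0.193, -0.647, 0.227] pointing down, gripper open.
Joint ranges: [-3.07, 3.07], [-1.43, 2.12], [-1.02, 1.25], [-3.03, 1.67], [-3.05, -0], [-3.03, 3.03]. Speed limits (rad/s): [2.39, 2.39, 3.01, 3.14, 3.14, 3.14].

## Interface

Orientations are given as [roll, pitch, yaw] about the fixed x, y, z axes, in that order (R = Rz(yaw) Ry(pitch) Rx(roll)).
In Python, from station import get_state, grab_frame, camera_params, job_done, grip_point_offset gives the robot as it stands.
- The arm moves only by the shell command python3 -m creep 'ROWS' [FORCE]. ROWS is JSON, a list that holds one entry, the list of rows, each a list of 7 numbers: the finger opening in cm, from 0 to 8.76, then the shift along the tool's x, y, z in cm, then the turn, a rotation vector about the tool's x, y, z in rad. In form: [[[fingers, tx, ty, tz, wx, wy, wz], ...]]. A call has 1 to 20 rows; each row is the pose to reach, as a shift and turn from the pose commanded when the call began, along the tool's axes at that moment; what a row does not reach only later rows make up. A row lasts 1/8 s, in which the tool goes at most 62.5 mm and 10.7 degrees, less where a joint would pass 70% of its speed; a pose out of reach is approached as far as the arm can. A call with a gripper value outside its range is refused whole. The fingers move at their own pace and stop on an object; FORCE is the grip in N (left out, the last holds). Time passes only in rows, so rows that repeat a pose let the fingers close. It gives the time, the measured TCP pose, the force, the opening and the grip force at its end, in the units of the state.
- get_state(): the state, without advancing time (a new reading comes with each control period).
- grab_frame(name): name is "scene" or "side" or "wrist"; returns the picture (480x640x3 uint8, blue, green, red); there is no depth.
- camera_params(name): a dict with "vertical_fov" (degrees; the focal length in pixels is half the picture's height over the tangent of half this angle, whatever the lens; pixels are square), "cx", "cy" (the principal point, pixels), "view" (4x4, takes a point from world to camera coordinates). Camera axes: x right, y down, z forward; pixel columns grow to the right and rows downward; lengths in m; the calibration is good to about 2 mm. A picture is of the moment at which its call begins: read the wrist's pose just before it. camera_params takes no time and is no camera call; for the wrist camera it gives the pose at the moment of the call.
- job_done(): hands the job in; it is judged then, once.
The state is a dict: "t": time; "q": joint angles; "qd": joint speeds; "joint_efforts": joint torques, N m; "eef_pos": TCP position; "ee_rot": TCP orientation; "force": force on the tool from outside, world axes, zero at the start; "moment": the same for the moment, N m; "width": finger opening in m; "gripper_force": force on a finger pad.
Only numpy, scipy, OpenCV 4.12 (cv2) and the standard library are available. Lean on these libraries where they do the work, as an engineer would, in place of code of your own. Each camera call takes 0.05 s, during which the arm holds its last target. There are 200 camera calls.

## Task

Slide the blue square canister along the worktop, without lifting it off, from the yellow mark into the three-sided grey bracing dock until it is fully in over the green pad. With the dock keeping the canister from turning, unscrew its tight round wooden lid anticlockwise (seen from above), stop turning when it comes free a little before a quarter turn, lift it straight up, and finish still holding the lid level and about 2 cm clear above the open mouth, letting nothing go. Leave the mug, the spice jar and the pepper mill where they are.

Things in the scene. Friction and masses are not known exactly. Their poses are not given: they have to be found in the camera images.
- jar: blue stoneware canister, 0.6 kg, starting on the yellow mark at any yaw: square body 66 x 66 mm, flat shoulder 90 mm high, white round neck 42 mm across, rubber-ringed mouth at 114 mm (117 mm once open). Origin: centre of underside; z up, x, y square to its sides. Any side may go in first. Felt pads underneath let it slide easily; unbraced it turns along with its tight lid
- cap: round wooden lid, 60 mm diameter, 26 mm high, 90 g, red pointer on top along its +x; it locks on the neck by two lugs. Origin: centre of its lower rim, z up. Closed, rim 93 and top 119 mm above the worktop. Turned anticlockwise (about +z) it stays locked, not rising, until 1 rad from closed, then its seal pushes it up 3 mm (20 N) and from 1.05 to 1.75 rad it lifts off. Grip it across from above
- dock: fixed brace: grey back and side walls, 14 mm thick, 40 mm high, round a bay 71 mm wide (local x), green pad flush with the worktop. Origin: centre of the bay at worktop height. Open to local +y (robot's left), where orange guides flare the mouth to about 85 mm, ending 52 mm from the origin. Back wall's face 35.5 mm from the origin at -y. Canister fully in: its axis within 8 mm of the origin
- mug: bystander: white mug, 76 mm diameter, 85 mm high; origin centre of underside
- spice: bystander: small amber spice jar with a steel lid, 48 mm diameter, 75 mm high; origin centre of underside
- mill: bystander: dark wooden pepper mill, 52 mm diameter, 115 mm high; origin centre of underside
- jar_closed (a point): point on the canister under the tip of the pointer when the lid is fully closed: 25 mm from its axis on its +x side (by the red tick on the shoulder), 119 mm above its underside
- cap_pointer (a point): tip of the red pointer on the lid: 25 mm from its axis on its +x side. It starts 0 to 0.12 rad anticlockwise of jar_closed. The tight seal takes about 0.3 to 0.8 N m to turn (fingers slip below about 15 N of grip); at about 2.1 rad the lugs strike again
Not all that is in view belongs to the job. What is meant by the cap is not black, purple or turquoise, and is the smaller of those in its own colour.

How it is judged:
By the outcome, as a careful person would: the job done as asked, in the order asked, and still so for the second after the job is handed in, while the arm keeps its last pose, push and grip.
It also fails if it takes over 64 s, if anything falls off the work surface, if the arm or the gripper's body presses on something with over 40 N, if the wrist force passes 120 N, or if a joint passes its speed limit or range.

## Working session

There is one attempt and no reset: what is moved stays moved. The work goes in short steps, Python scripts to look and compute and a shell command to move; the robot and the scene stay as the last step left them, time stands still between calls to the robot, and variables do not carry over. Pictures are saved under pics/ and viewed, at most 10 in all, crops included, and the job is handed in when it is done.

```bash
mkdir -p pics; ls; python3 - <<'E'
from station import *
import cv2,numpy as np
np.set_printoptions(precision=4,suppress=True)
s=get_state();print(s, grip_point_offset if not callable(grip_point_offset) else grip_point_offset())
for n in("scene","side"):
    print(n,camera_params(n)); cv2.imwrite(f"pics/{n}1.png",grab_frame(n))
E
```

```text
pics
{'t': 0.0, 'q': array([-0.9929,  0.3594,  0.0111, -0.0003, -1.2241, -0.2881]), 'qd': array([-0.0007,  0.0007,  0.0003,  0.0005,  0.0008,  0.001 ]), 'joint_efforts': array([  0.0004, -58.2725,  29.3057,   6.9974,   0.0068,  -0.0001]), 'eef_pos': array([ 0.1927, -0.6464,  0.2256]), 'ee_rot': array([ 3.1399, -0.0002, -2.8519]), 'force': array([-1.2741,  0.0151, -0.0495]), 'moment': array([-0.014 , -0.0192, -0.0515]), 'gripper_force': 0.0, 'width': 0.087823052829203} 0.0188
scene {'vertical_fov': 50.41431282363656, 'cx': 312.3925665434543, 'cy': 235.3789141685057, 'view': array([[ 0.5881,  0.8087,  0.0149, -0.3497],
       [ 0.516 , -0.3609, -0.7768, -0.2304],
       [-0.6228,  0.4645, -0.6295,  1.6121],
       [ 0.    ,  0.    ,  0.    ,  1.    ]])}
side {'vertical_fov': 44.06952108740654, 'cx': 332.66133208583375, 'cy': 240.11618495459416, 'view': array([[-0.9858, -0.1673,  0.0157,  0.5671],
       [-0.1255,  0.6704, -0.7313,  0.1411],
       [ 0.1118, -0.7229, -0.6819,  1.1324],
       [ 0.    ,  0.    ,  0.    ,  1.    ]])}
```

View pics/scene1.png

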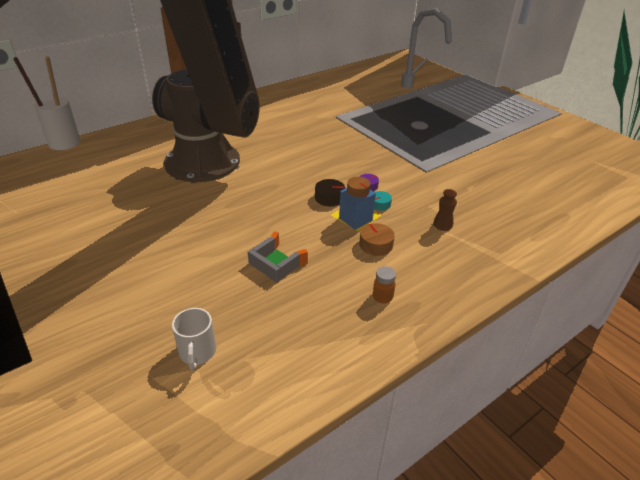

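View pics/side1.png

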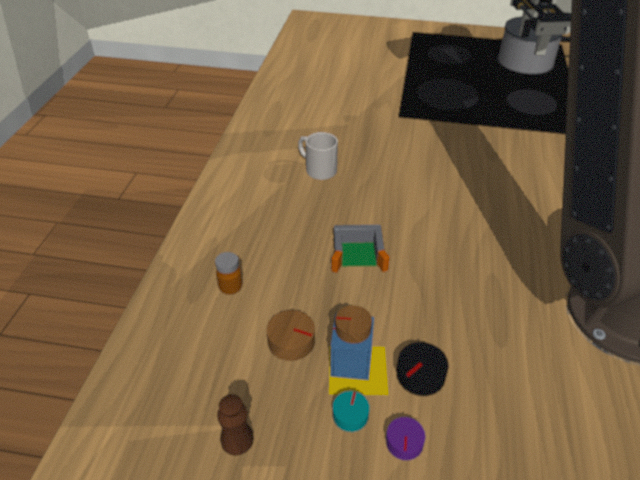

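Scene: canister at about (357,205) on the yellow mark, dock at about (278,258), with a loose larger wooden lid at (377,240). Black, purple and turquoise lids sit around the canister, and the real cap is on it. Side: cap at (352,323), dock at (359,248). I'll enlarge these areas next.

```bash
python3 - <<'E'
import cv2
for n,(x,y,w,h) in {"scene":(235,165,160,120),"side":(270,220,200,150)}.items():
    i=cv2.imread(f"pics/{n}1.png")[y:y+h,x:x+w]; cv2.imwrite(f"pics/{n}c.png",cv2.resize(i,(800,600),interpolation=cv2.INTER_CUBIC))
E
```

```text
(no output)
```

View pics/scenec.png

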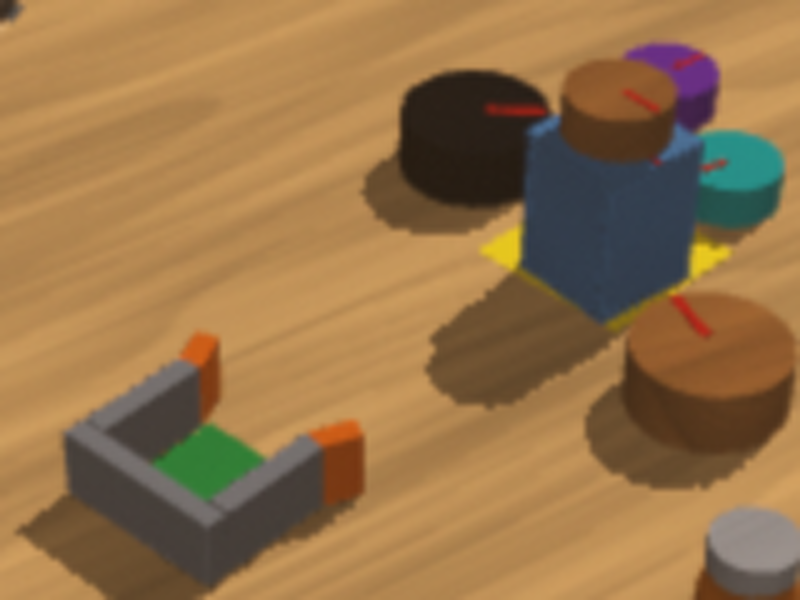

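View pics/sidec.png

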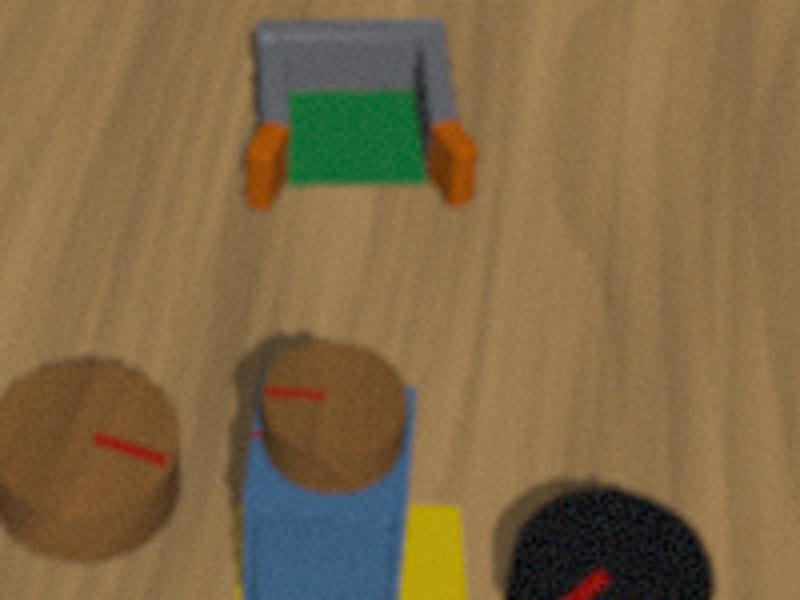

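Crops:
- **Scene crop (x5):** cap top centre (619,94), shoulder tick (656,160), jar base corners (522,268), (603,322), (688,277). Dock back outer top corners are (67,432) and (210,520).
- **Side crop (x4):** cap centre (335,400), tick (257,433), dock back top corners (258,22) and (442,20). Pad corners are (290,90), (415,90), (290,184), (427,183).

```bash
cat >h.py <<'E'
from station import *
import numpy as np
np.set_printoptions(precision=4,suppress=True)
def onz(cp,u,v,z):
    f=240/np.tan(np.radians(cp["vertical_fov"]/2)); V=cp["view"]; R=V[:3,:3]; c=-R.T@V[:3,3]
    d=R.T@np.array([(u-cp["cx"])/f,(v-cp["cy"])/f,1]); return (c+d*(z-c[2])/d[2])[:2]
def proj(cp,p):
    f=240/np.tan(np.radians(cp["vertical_fov"]/2)); q=cp["view"]@np.append(p,1); return np.array([cp["cx"]+f*q[0]/q[2],cp["cy"]+f*q[1]/q[2]])
E
python3 - <<'E'
from h import *
S=dict(cap=(619,94,.119),tip=(628,93,.119),tipo=(660,110,.119),tick=(656,160,.09),shL=(527,128,.09),shR=(703,140,.09),bL=(522,268,0),bF=(603,322,0),bR=(688,277,0),dkL=(67,432,.04),dkR=(210,520,.04),big=(710,344,.04),mouthR=(362,430,.04),mouthL=(216,340,.04))
D=dict(cap=(335,400,.119),tip=(265,392,.119),tipin=(323,395,.119),tick=(257,433,.09),shB=(415,388,.09),dkL=(258,22,.04),dkR=(442,20,.04),pBL=(290,90,0),pBR=(415,90,0),pFL=(290,184,0),pFR=(427,183,0),big=(90,420,.04),gL=(268,128,.04),gR=(452,125,.04),capL=(262,400,.119),capR=(408,400,.119))
for n,d,s,o in(("scene",S,5,(235,165)),("side",D,4,(270,220))):
    cp=camera_params(n)
    for k,(x,y,z) in d.items(): print(n,k,onz(cp,(x+.5)/s-.5+o[0],(y+.5)/s-.5+o[1],z))
cp=camera_params("wrist");print(cp, get_state()["t"])
E
```

```text
scene cap [0.51   0.2062]
scene tip [0.5119 0.2107]
scene tipo [0.5334 0.2139]
scene tick [0.5358 0.2122]
scene shL [0.4744 0.1757]
scene shR [0.5359 0.2445]
scene bL [0.4778 0.1751]
scene bF [0.54   0.1809]
scene bR [0.5361 0.2445]
scene dkL [ 0.4956 -0.1196]
scene dkR [ 0.5871 -0.0973]
scene big [0.6222 0.179 ]
scene mouthR [ 0.5756 -0.0029]
scene mouthL [ 0.4773 -0.0227]
side cap [0.5082 0.2063]
side tip [0.5367 0.2073]
side tipin [0.5134 0.2046]
side tick [0.5398 0.2057]
side shB [0.4781 0.17  ]
side dkL [ 0.5904 -0.1033]
side dkR [ 0.4954 -0.1228]
side pBL [ 0.5713 -0.0971]
side pBR [ 0.5056 -0.1094]
side pFL [ 0.5603 -0.0276]
side pFR [ 0.4913 -0.0412]
side big [0.6195 0.1723]
side gL [ 0.5722 -0.0253]
side gR [ 0.4817 -0.0444]
side capL [0.5373 0.2116]
side capR [0.4791 0.201 ]
{'vertical_fov': 64.61458035684986, 'cx': 318.88552614171977, 'cy': 233.77198812876873, 'view': array([[-0.2851,  0.9585,  0.0021,  0.6733],
       [ 0.9288,  0.2758,  0.2475, -0.0303],
       [ 0.2367,  0.0726, -0.9689,  0.3888],
       [ 0.    ,  0.    ,  0.    ,  1.    ]])} 0.1
```

```bash
python3 -m creep '[[[8.76,-10,12,-1.5,0,0,0],[8.76,-26,30,-3,0,0,0],[8.76,-40,46,-5,0,0,0],[8.76,-51.8,59.2,-6.4,0,0,0],[8.76,-51.8,59.2,-6.4,0,0,0],[8.76,-51.8,59.2,-6.4,0,0,0],[8.76,-51.8,59.2,-6.4,0,0,0],[8.76,-51.8,59.2,-6.4,0,0,0],[8.76,-51.8,59.2,-6.4,0,0,0],[8.76,-51.8,59.2,-6.4,0,0,0],[8.76,-51.8,59.2,-6.4,0,0,0],[8.76,-51.8,59.2,-6.4,0,0,0],[8.76,-51.8,59.2,-6.4,0,0,0],[8.76,-51.8,59.2,-6.4,0,0,0],[8.76,-51.8,59.2,-6.4,0,0,0],[8.76,-51.8,59.2,-6.4,0,0,0]]]' 
python3 - <<'E'
from h import *
import cv2,json
s=get_state();print(s["q"],s["eef_pos"],s["ee_rot"],s["t"])
cp=camera_params("wrist");i=grab_frame("wrist");np.save("cpw.npy",cp,allow_pickle=True);cv2.imwrite("pics/w1.png",i)
E
```

```text
t: 2.1
eef_pos: [0.5197, 0.0676, 0.2906]
ee_rot: [-3.142, -0.0, -2.853]
force: [0.7, 0.2, -0.4]
width: 0.0879
gripper_force: 0.0
[ 0.5041  0.0712 -0.2135 -0.     -1.2861 -1.786 ] [0.5197 0.0676 0.2906] [-3.1416 -0.0001 -2.8527] 2.1
```

View pics/w1.png

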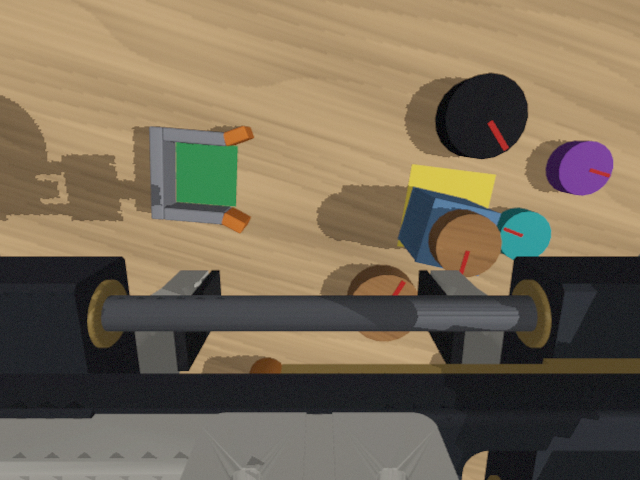

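Wrist view: the dock is at (200,177), with its opening to the right (+y). The canister, with cap at (465,245), has its upper-left base corner near (410,190). The pointer heads down, which is +x.

```bash
python3 - <<'E'
import cv2,numpy as np
i=cv2.imread("pics/w1.png");f=lambda x,y:cv2.resize(i[y:y+130,x:x+133],(399,390),interpolation=cv2.INTER_CUBIC)
a=cv2.resize(i[115:245,140:270],(600,600),interpolation=cv2.INTER_CUBIC)
cv2.imwrite("pics/w1a.png",a)
a=cv2.resize(i[155:285,390:520],(600,600),interpolation=cv2.INTER_CUBIC)
cv2.imwrite("pics/w1b.png",a)
E
```

```text
(no output)
```

View pics/w1a.png

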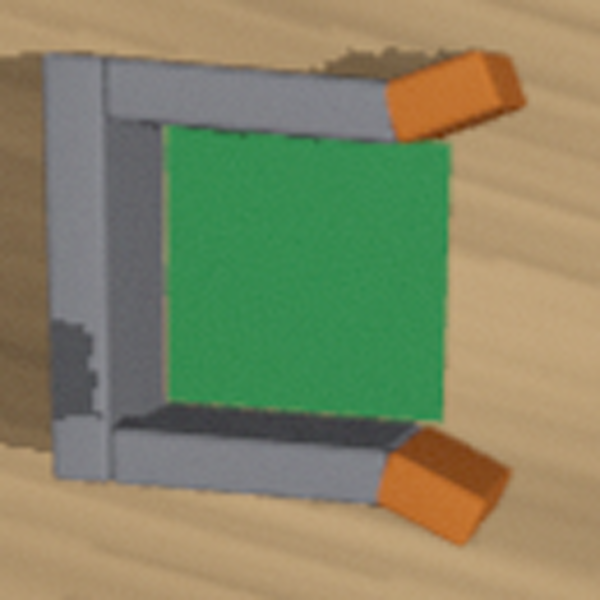

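View pics/w1b.png

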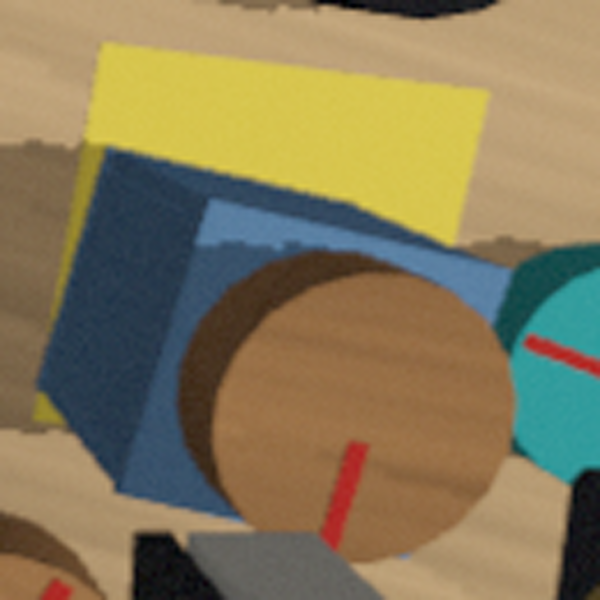

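Dock crop: wall-top corners (44,54) and (53,478), inner side-wall edges (106,118)-(393,140) and (112,428)-(385,447). Jar crop: cap centre (364,415), pointer (358,445)→(330,548), shoulder corners (207,200), (118,491), (515,268).

```bash
python3 - <<'E'
from h import *
cp=np.load("cpw.npy",allow_pickle=True).item()
s=600/130
def P(x,y,z,o): return onz(cp,(x+.5)/s-.5+o[0],(y+.5)/s-.5+o[1],z)
A=(140,115);B=(390,155)
def ang(a,b): d=b-a; return np.round([np.arctan2(d[1],d[0]),np.hypot(*d)*1000],3)
q={k:P(*v,A) for k,v in dict(o1=(44,54,.04),o2=(53,478,.04),u1=(106,118,.04),u2=(393,140,.04),l1=(112,428,.04),l2=(385,447,.04),p1=(168,400,0),p2=(442,420,0),p3=(450,143,0)).items()}
q.update({k:P(*v,B) for k,v in dict(cap=(364,415,.119),pi=(358,445,.119),po=(330,548,.119),s1=(207,200,.09),s2=(118,491,.09),s3=(515,268,.09),b1=(105,148,0),b2=(38,388,0)).items()})
for k in q: print(k,q[k])
for a,b in("o1 o2","u1 u2","l1 l2","p1 p2","p2 p3","pi po","cap po","s1 s2","s1 s3","b1 b2") and [x.split() for x in("o1 o2","u1 u2","l1 l2","p1 p2","p3 p2","pi po","cap po","s1 s2","s1 s3","b1 b2")]: print(a,b,ang(q[a],q[b]))
print("jar c",(q["s2"]+q["s3"])/2)
E
```

```text
o1 [ 0.4947 -0.1218]
o2 [ 0.5901 -0.1024]
u1 [ 0.5045 -0.1059]
u2 [ 0.4908 -0.0426]
l1 [ 0.5742 -0.0913]
l2 [ 0.5603 -0.0285]
p1 [ 0.5746 -0.0926]
p2 [ 0.5596 -0.0236]
p3 [ 0.4909 -0.0379]
cap [0.5067 0.2052]
pi [0.5127 0.2064]
po [0.5342 0.2091]
s1 [0.4776 0.1706]
s2 [0.542  0.1747]
s3 [0.4727 0.2371]
b1 [0.4781 0.1714]
b2 [0.543  0.1762]
o1 o2 [ 0.2   97.349]
u1 u2 [ 1.784 64.702]
l1 l2 [ 1.788 64.271]
p1 p2 [ 1.785 70.601]
p3 p2 [ 0.206 70.085]
pi po [ 0.126 21.686]
cap po [ 0.141 27.815]
s1 s2 [ 0.064 64.579]
s1 s3 [ 1.644 66.642]
b1 b2 [ 0.074 65.037]
jar c [0.5074 0.2059]
```

```bash
python3 -m creep '[[[8.76,-1,5,3,0,0,0],[8.76,-2,10,6,0,0,0],[8.76,-2.76,13.6,9,0,0,0],[8.76,-2.76,13.6,12,0,0,0],[8.76,-2.76,13.6,15,0,0,0],[8.76,-2.76,13.6,17.5,0,0,0],[8.76,-2.76,13.6,19,0,0,0],[8.76,-2.76,13.6,19.45,0,0,0],[8.76,-2.76,13.6,19.45,0,0,0],[5.5,-2.76,13.6,19.45,0,0,0],[5.5,-2.76,13.6,19.45,0,0,0],[5.5,-2.76,13.6,19.45,0,0,0],[5.5,-2.76,13.6,19.45,0,0,0],[5.5,-2.76,13.6,19.45,0,0,0],[5.5,-2.76,13.6,19.45,0,0,0],[5.5,-2.76,13.6,19.45,0,0,0]]]' 40
python3 - <<'E'
from h import *
s=get_state();print(s["q"],s["eef_pos"],s["force"],s["moment"])
E
```

```text
t: 4.15
eef_pos: [0.5078, 0.2067, 0.0963]
ee_rot: [-3.141, 0.0, -2.852]
force: [-2.1, -1.7, 5.3]
width: 0.0589
gripper_force: 40.0
[ 0.7441  0.2745 -0.4394  0.0003 -0.8568 -2.0251] [0.5078 0.2067 0.0963] [-2.118  -1.7278  5.2985] [-0.5638  0.4676  0.0106]
```

```bash
python3 -m creep '[[[5.5,0,0,0,0,0,-0.07],[5.5,0,0,0,0,0,-0.14],[5.5,0.2,-0.6,0,0,0,-0.14],[5.5,0.55,-1.7,0,0,0,-0.14],[5.5,0.9,-2.8,0,0,0,-0.14],[5.5,1.25,-3.9,0,0,0,-0.14],[5.5,1.6,-5,0,0,0,-0.14],[5.5,1.95,-6.1,0,0,0,-0.14],[5.5,2.3,-7.2,0,0,0,-0.14],[5.5,2.65,-8.3,0,0,0,-0.14],[5.5,3,-9.4,0,0,0,-0.14],[5.5,3.35,-10.5,0,0,0,-0.14],[5.5,3.7,-11.6,0,0,0,-0.14],[5.5,4.1,-12.8,0,0,0,-0.14],[5.5,4.38,-13.7,0,0,0,-0.14],[5.5,4.38,-13.7,0,0,0,-0.14]]]' 40
python3 - <<'E'
from h import *
import cv2
s=get_state();print(s["q"],s["eef_pos"],s["ee_rot"],s["force"],s["moment"])
i=grab_frame("side");cv2.imwrite("pics/s2.png",cv2.resize(i[200:350,270:470],(800,600),interpolation=cv2.INTER_CUBIC))
E
```

```text
t: 6.15
eef_pos: [0.5047, 0.0612, 0.0963]
ee_rot: [-3.141, -0.0, -2.713]
force: [2.0, -2.2, 5.5]
width: 0.0594
gripper_force: 40.0
[ 0.5081  0.2148 -0.5246  0.0011 -0.8319 -1.651 ] [0.5047 0.0612 0.0963] [-3.1408 -0.0004 -2.7129] [ 2.0225 -2.2458  5.453 ] [-0.8318 -0.5938 -0.0746]
```

View pics/s2.png

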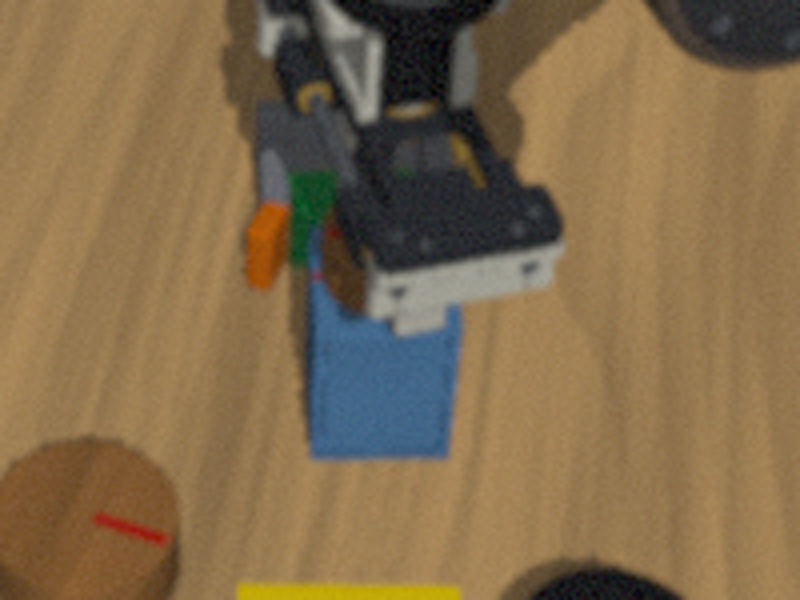

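The canister stands upright in front of the mouth, with base edge (310,458)-(447,458). I'll check its yaw and centring.

```bash
python3 - <<'E'
from h import *
cp=camera_params("side")
f=lambda x,y:onz(cp,(x+.5)/4-.5+270,(y+.5)/4-.5+200,0)
a,b=f(447,458),f(310,458);d=b-a;th=np.arctan2(d[1],d[0])
print(a,b,th,np.hypot(*d),(a+b)/2+.033*np.array([np.sin(.21),-np.cos(.21)]))
# where cap is relative to the dock axis
p=get_state()["eef_pos"][:2]-[.532,-.064];print("local",p@[np.cos(.21),np.sin(.21)],p@[-np.sin(.21),np.cos(.21)])
E
```

```text
[0.4672 0.086 ] [0.531  0.0977] 0.18127279397180424 0.06487958039671526 [0.506  0.0595]
local -0.0006045228228710245 0.1281408638771776
```

```bash
python3 -m creep '[[[5.5,0.1,-0.5,0,0,0,-0.01],[5.5,0.33,-1.5,0,0,0,-0.02],[5.5,0.54,-2.5,0,0,0,-0.02],[5.5,0.76,-3.5,0,0,0,-0.02],[5.5,0.98,-4.5,0,0,0,-0.02],[5.5,1.2,-5.5,0,0,0,-0.02],[5.5,1.41,-6.5,0,0,0,-0.02],[5.5,1.63,-7.5,0,0,0,-0.02],[5.5,1.63,-7.5,0,0,0,-0.02]]]' 40
python3 - <<'E'
from h import *
s=get_state();print(s["eef_pos"],s["ee_rot"],s["force"],s["moment"])
E
```

```text
t: 7.32
eef_pos: [0.5212, -0.0137, 0.0963]
ee_rot: [-3.141, -0.0, -2.693]
force: [1.5, -2.4, 5.4]
width: 0.0592
gripper_force: 40.0
[ 0.5212 -0.0137  0.0963] [-3.1408 -0.0004 -2.693 ] [ 1.5055 -2.3809  5.4267] [-0.7993 -0.582   0.0098]
```

```bash
python3 -m creep '[[[5.5,0.15,-0.6,0,0,0,0],[5.5,0.32,-1.3,0,0,0,0],[5.5,0.48,-2,0,0,0,0],[5.5,0.65,-2.7,0,0,0,0],[5.5,0.82,-3.4,0,0,0,0],[5.5,0.99,-4.1,0,0,0,0],[5.5,1.11,-4.6,0,0,0,0],[5.5,1.21,-5,0,0,0,0],[5.5,1.21,-5,0,0,0,0]]]' 40
python3 - <<'E'
from h import *
s=get_state();print(s["eef_pos"],s["ee_rot"],s["force"],s["moment"])
E
```

```text
t: 8.45
eef_pos: [0.5317, -0.0633, 0.0963]
ee_rot: [-3.141, -0.0, -2.693]
force: [0.6, 1.5, 6.6]
width: 0.0593
gripper_force: 40.0
[ 0.5317 -0.0633  0.0963] [-3.1414 -0.0003 -2.6927] [0.6298 1.4681 6.6327] [ 0.4209 -0.1101 -0.005 ]
```

```bash
python3 -m creep '[[[5.5,0,0,0,0,0,-0.05],[5.5,0,0,0,0,0,-0.15],[5.5,0,0,0,0,0,-0.25],[5.5,0,0,0,0,0,-0.35],[5.5,0,0,0,0,0,-0.45],[5.5,0,0,0,0,0,-0.55],[5.5,0,0,0,0,0,-0.65],[5.5,0,0,0,0,0,-0.75],[5.5,0,0,0,0,0,-0.85],[5.5,0,0,0,0,0,-0.9],[5.5,0,0,0,0,0,-0.9]]]' 45
python3 - <<'E'
from h import *
import cv2
s=get_state();print(s["eef_pos"],s["ee_rot"],s["force"],s["moment"],s["q"])
i=grab_frame("scene")[190:310,220:380];j=grab_frame("side")[180:300,280:440]
cv2.imwrite("pics/t1.png",np.hstack([cv2.resize(k,(400,300),interpolation=cv2.INTER_CUBIC) for k in(i,j)]))
E
```

```text
t: 9.82
eef_pos: [0.5324, -0.0636, 0.0966]
ee_rot: [-3.141, -0.001, -1.792]
force: [2.2, -1.1, 5.3]
width: 0.059
gripper_force: 45.0
[ 0.5324 -0.0636  0.0966] [-3.1405 -0.0005 -1.7919] [ 2.1588 -1.0525  5.2904] [-0.3822 -0.7005 -0.1084] [ 0.2478  0.2557 -0.4663  0.0013 -0.8481 -0.4697]
```

View pics/t1.png

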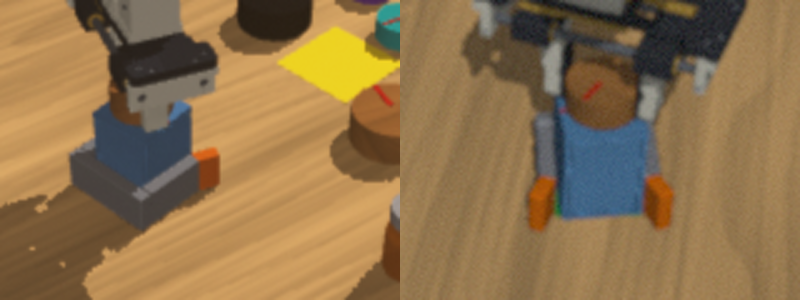

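Side half: the canister is seated fully between the walls (base edge at (565–645,215), guides on both sides). The pointer runs (602,84)→(585,98), about 0.9 rad from closed, so the jar didn't turn with the lid. I'll finish the turn.

```bash
python3 -m creep '[[[5.5,0,0,0,0,0,-0.05],[5.5,0,0,0,0,0,-0.1],[5.5,0,0,0,0,0,-0.15],[5.5,0,0,0,0,0,-0.2],[5.5,0,0,0,0,0,-0.25],[5.5,0,0,0,0,0,-0.3],[5.5,0,0,0,0,0,-0.35],[5.5,0,0,0,0,0,-0.4],[5.5,0,0,0,0,0,-0.42],[5.5,0,0,0,0,0,-0.42],[5.5,0,0,0,0,0,-0.42]]]' 45
python3 - <<'E'
from h import *
import cv2
s=get_state();print(s["eef_pos"],s["ee_rot"],s["force"],s["moment"])
E
```

```text
t: 11.3
eef_pos: [0.5331, -0.0635, 0.0976]
ee_rot: [-3.139, -0.001, -1.372]
force: [1.5, -1.1, 12.6]
width: 0.0588
gripper_force: 45.0
[ 0.5331 -0.0635  0.0976] [-3.1392 -0.0013 -1.372 ] [ 1.4954 -1.0896 12.6477] [-0.0977 -0.0602 -0.1289]
```

```bash
python3 -m creep '[[[5.5,0,0,-0.2,0,0,0],[5.5,0,0,-0.4,0,0,0],[5.5,0,0,-0.7,0,0,0],[5.5,0,0,-1.1,0,0,0],[5.5,0,0,-1.6,0,0,0],[5.5,0,0,-2.2,0,0,0],[5.5,0,0,-2.8,0,0,0],[5.5,0,0,-3.4,0,0,0],[5.5,0,0,-3.9,0,0,0],[5.5,0,0,-4.3,0,0,0],[5.5,0,0,-4.4,0,0,0],[5.5,0,0,-4.4,0,0,0],[5.5,0,0,-4.4,0,0,0],[5.5,0,0,-4.4,0,0,0]]]' 45
python3 - <<'E'
from h import *
import cv2
s=get_state();print(s["eef_pos"],s["ee_rot"],s["force"],s["moment"])
i=grab_frame("scene")[190:310,220:380];j=grab_frame("side")[180:300,280:440]
cv2.imwrite("pics/t2.png",np.hstack([cv2.resize(k,(400,300),interpolation=cv2.INTER_CUBIC) for k in(i,j)]))
E
```

```text
t: 13.05
eef_pos: [0.532, -0.0624, 0.1399]
ee_rot: [3.141, -0.0, -1.372]
force: [-0.0, 0.3, -1.1]
width: 0.0587
gripper_force: 45.0
[ 0.532  -0.0624  0.1399] [ 3.1412 -0.     -1.3718] [-0.0328  0.2543 -1.1211] [ 0.0283  0.1258 -0.038 ]
```

View pics/t2.png

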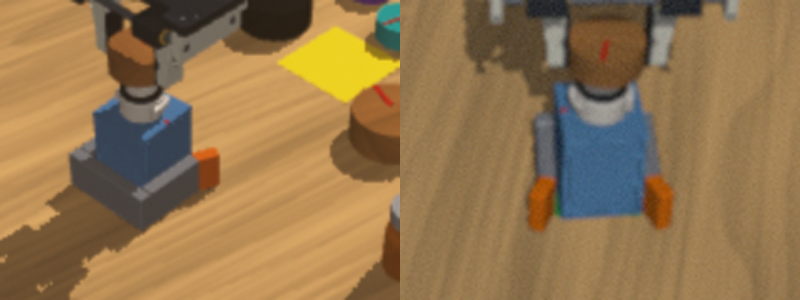

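The lid is off, level in the fingers at (135,55), with the white neck open below it at (145,100) and the canister still docked. The tool now reads only the lid's weight, and the rim is about 20 mm above the mouth.

```bash
python3 -c "
from station import *
print(job_done())"
```

```text
the job is handed in; nothing more can be done
None
```

I slid the canister fully into the dock, unscrewed the lid about 1.3 rad anticlockwise and lifted it. The arm is still holding it level about 2 cm above the open mouth, and I handed the job in at about 13 s with no verdict returned.

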